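Set the fossil slab on the photo easel

TASK

Take the stone slab with the coiled fossil from the bench and set it on the photo easel, lengthwise up the slope, fossil outwards, centred on the narrow board, with its back flat against the board and its lower end on the ledge. The board is slippery and nobody has measured where the ledge is clamped, so keep hold of the slab until it rests on the ledge, be gentle, and do not let it drop or slide. Leave the blank slab where it lies.

Things in the scene. Friction and masses are not known exactly. Their poses are not given: they have to be found in the camera images.
- fossil_slab: the larger of two loose grey stone slabs, 100 x 56 x 14 mm (x, y, z), about 0.2 kg, lying flat; a dark coiled shell stands up to 3 mm proud in the middle of its upper face. Origin: centre of the underside (the back); x along the 100 mm length, z out of the fossil face. Either end may be the lower one. Grip it across the 56 mm width.
- blank_slab: the smaller slab, 70 x 48 x 14 mm, no fossil, lying flat; stays where it is. Origin: centre of the underside, x along the 70 mm length.
- easel: metal photo easel, fixed, with the board and ledge it carries. Origin: under its foot on the bench; the 12 mm thick foot reaches 75 mm to its +x, 55 mm to -x, 45 mm to either side. The board slopes up towards +x, its face looks up and to -x, its lower edge is about 40 mm up. The board is only 34 mm wide: fingers can pass on both sides of it.
- board_face (a point): middle of the lower edge of the board's slippery face (34 x 170 mm). x: up the slope (30 to 42 degrees) along the midline, y across, z out of the face. A ledge, 52 mm wide, 8 mm thick, stands 20 mm out of the face; its upper side, where a slab rests, is clamped 18 to 63 mm up the slope from here: not reported, feel for it or look. It gives way above 60 N.
- lamp_foot (a point): foot of the arm lamp at the front right corner of the bench, on the bench top; its jointed metal arm rises from here, leaning outwards, away from the bench, to a shade above 0.4 m. It stands between the robot's rest pose and the work: swing past it with the arm drawn in, or well inside it.

How it is judged:
By the outcome, as a careful person would: the job done as asked, in the order asked, and still so for the second after the job is handed in, with the robot touching nothing.
It also fails if it takes over 53 s, if anything falls off the work surface, if the arm or the gripper's body presses on something with over 40 N, if the wrist force passes 120 N, or if a joint passes its speed limit or range.

ROBOT

A 6-joint arm with a two-finger parallel gripper is mounted at the origin on a cart in front of the work surface, level with it; the furniture and walls round the work are solid. World frame = base frame: x ahead of the robot, y to its left, z up, the work surface at z = 0. Lengths are in m, angles in rad, forces in N, time in s.
With the tool pointing down it reaches from about 0.15 to 0.775 m from the base axis. Payload 6.1 kg.
Tool frame: the origin (TCP) lies midway between the tips of the shut fingers; the grasp point (between the pads) lies 19 mm behind it; x points along the fingers, z is the direction in which the jaws open and shut, and the axes are right-handed (so a half turn about x gives the same grasp; the last joint's range is limited). The gripper opens to 85 mm and grips with 20 to 120 N. Pads are 22 mm wide; open, the fingers measure 114 mm over their backs; the gripper's body (76 mm by 85 mm) begins 54 mm behind the grasp point. The pads swing forward as they close: fully open they stand 13 mm farther back than shut.
Start: joints at [1.246, 0.126, -0.04, 1.405, 0, 1.571], TCP at [0.168, 0.498, 0.231] pointing down, gripper open.
Joint ranges: [-2.72, 2.72], [-0.95, 1.95], [-1.27, 1.35], [-1.78, 2.02], [-1.46, 1.47], [-3.14, 3.14]. Speed limits (rad/s): [2.39, 2.39, 3.01, 3.14, 3.14, 3.14].

INTERFACE

Orientations are given as a unit quaternion [x, y, z, w].
In Python, from station import env gives the robot as it stands.
- The arm moves only by the tool apply_moves, never from a script. Its argument "moves" is a list of rows, each an object of numbers: "claw": the closure, from 0 (fully open) to 1 (shut); "tx", "ty", "tz": the shift along the tool's x, y, z scaled (see below); "yaw": the turn about the tool's x scaled (see below). A call has 1 to 20 rows; each row shifts and turns the commanded pose from where the row before left it, along the tool's axes as they then stand; what a row does not reach is not made up. The controller multiplies each number of a shift by 0.1 m and each number of a turn by 180 degrees. A row lasts 1/12 s, in which the tool goes at most 41.7 mm and 7.16 degrees, less where a joint would pass 70% of its speed; a pose out of reach is approached as far as the arm can. A call with a number of a shift or a turn outside -1 to 1 is refused whole. A call with a gripper value outside its range is refused whole. The fingers move at their own pace and stop on an object; "grip_force" is the grip in N (left out, the last holds). Time passes only in rows, so rows that do not move let the fingers close. It gives the time, the measured TCP pose, the force and the opening at its end, in the units of the state.
- env.observe(): the state, without advancing time (a new reading comes with each control period).
- env.capture(name): name is "scene" or "top"; returns the picture (420x560x3 uint8, red, green, blue); there is no depth.
- env.camera_params(name): a dict with "vertical_fov" (degrees; the focal length in pixels is half the picture's height over the tangent of half this angle, whatever the lens; pixels are square), "cx", "cy" (the principal point, pixels), "R" (3x3) and "t" (3): a world point X has camera coordinates R X + t. Camera axes: x right, y down, z forward; pixel columns grow to the right and rows downward; lengths in m; the calibration is good to about 2 mm. A picture is of the moment at which its call begins. camera_params takes no time and is no camera call.
- env.job_done(): hands the job in, once; it reports no verdict.
The state is a dict: "time_s": time; "joint_pos": joint angles; "dq": joint speeds; "effort": joint torques, N m; "eef_pos": TCP position; "tool_rot": TCP orientation; "wrist_force": force on the tool from outside, world axes, zero at the start; "moment": the same for the moment, N m; "width": opening from 0.0 (shut) to 1.0 (fully open).
Only numpy, scipy, OpenCV 4.12 (cv2) and the standard library are available. Lean on these libraries where they do the work, as an engineer would, in place of code of your own. Each camera call takes 0.05 s, during which the arm holds its last target. There are 200 camera calls.

## Working session

There is one attempt and no reset: what is moved stays moved. The work goes in short steps, Python scripts to look and compute and a tool call to move; the robot and the scene stay as the last step left them, time stands still between calls to the robot, and variables do not carry over. Pictures are saved under pics/ and viewed, about 8 in all and at most 12, crops included, and the job is handed in when it is done.

Besides the shell and the picture viewer there is one more tool, called after "Request:" as a command line: name --argument value ..., lists and objects as JSON in quotes. apply_moves: Moves the arm, as the interface text tells. Shifts and turns lie within -1 to 1; 1 stands for 0.1 m of shift or 180 degrees of turn. Its arguments: {"type":"object","properties":{"moves":{"type":"array","items":{"type":"object","properties":{"claw":{"type":"number"},"tx":{"type":"number"},"ty":{"type":"number"},"tz":{"type":"number"},"yaw":{"type":"number"}}}},"grip_force":{"type":"number"}},"required":["moves"]}

```bash
mkdir -p pics; ls; python3 - <<'E'
from station import env
import cv2
print(env.observe())
for n in("scene","top"):
    p=env.camera_params(n);print(n,p)
    cv2.imwrite(f"pics/{n}0.png",env.capture(n)[:,:,::-1])
E
```

```text
pics
{'time_s': 0.0, 'joint_pos': array([ 1.24598841e+00,  1.26391944e-01, -4.06023789e-02,  1.40537206e+00,
        3.87294300e-06,  1.57082019e+00]), 'dq': array([ 3.82935889e-04, -1.14733868e-03, -1.74700350e-04, -1.62280537e-03,
       -2.41477478e-05, -6.68175298e-04]), 'effort': array([-3.14967065e-04, -4.35915399e+01,  3.52921021e+01,  1.73616002e-02,
       -1.86532714e-05,  2.91283200e-06]), 'eef_pos': array([0.16741528, 0.49717744, 0.23052476]), 'tool_rot': array([-0.41289101,  0.57472257,  0.41224546,  0.57381936]), 'wrist_force': array([ 0.28972271,  0.29296057, -0.85990239]), 'moment': array([-0.01626422, -0.02789363,  0.02195131]), 'width': 0.9983529604501062}
scene {'vertical_fov': 50.869508542001775, 'cx': 283.0209515921138, 'cy': 209.0800780188205, 'R': array([[ 0.75650678, -0.65397519,  0.00373335],
       [-0.37147925, -0.4344048 , -0.82054594],
       [ 0.53823847,  0.6193617 , -0.57156839]]), 't': array([-0.46919353,  0.20920215,  0.66605359])}
top {'vertical_fov': 43.9928969636722, 'cx': 280.6144775508531, 'cy': 202.54681778396184, 'R': array([[-0.01103342, -0.99993702,  0.00205418],
       [-0.99172543,  0.01068   , -0.12793208],
       [ 0.12790208, -0.00344871, -0.9917808 ]]), 't': array([-0.08385012,  0.55204027,  0.992392  ])}
```

View pics/scene0.png

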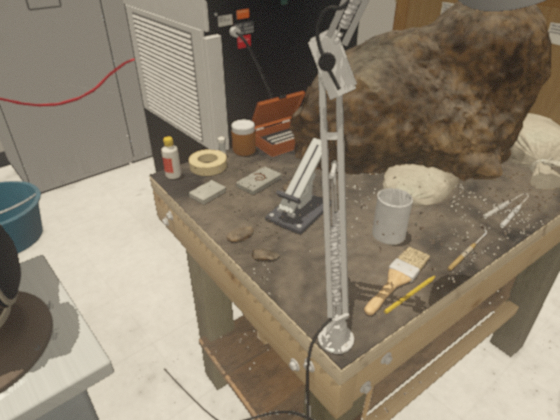

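View pics/top0.png

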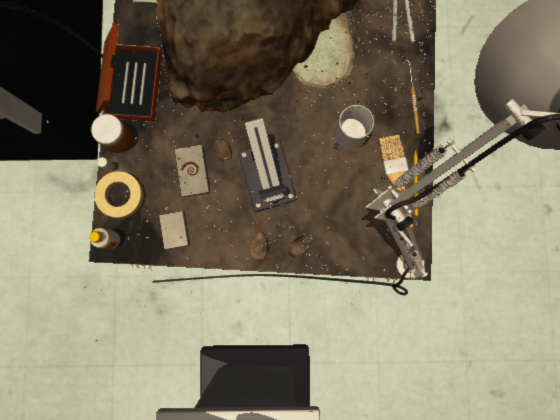

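The scene view shows the fossil slab at about (258,179), the blank slab at (207,191) and the easel at (300,200). In the top view they are at (191,170), (173,230) and (267,170), and the lamp foot is at (407,268). I'll zoom in on the top view and the scene view.

```bash
python3 - <<'E'
import cv2,numpy as np
t=cv2.imread("pics/top0.png");s=cv2.imread("pics/scene0.png")
a=cv2.resize(t[105:225,160:310],None,fx=5,fy=5,interpolation=cv2.INTER_CUBIC)[:, :]
cv2.imwrite("pics/topz.png",a)
b=cv2.resize(s[130:240,235:345],None,fx=5.4,fy=5.4,interpolation=cv2.INTER_CUBIC)
cv2.imwrite("pics/scz.png",b)
E
```

```text
(no output)
```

View pics/topz.png

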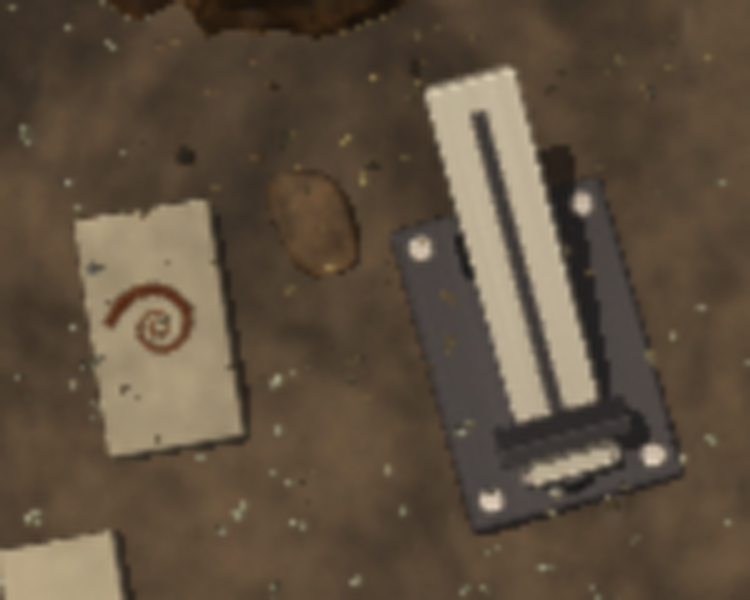

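View pics/scz.png

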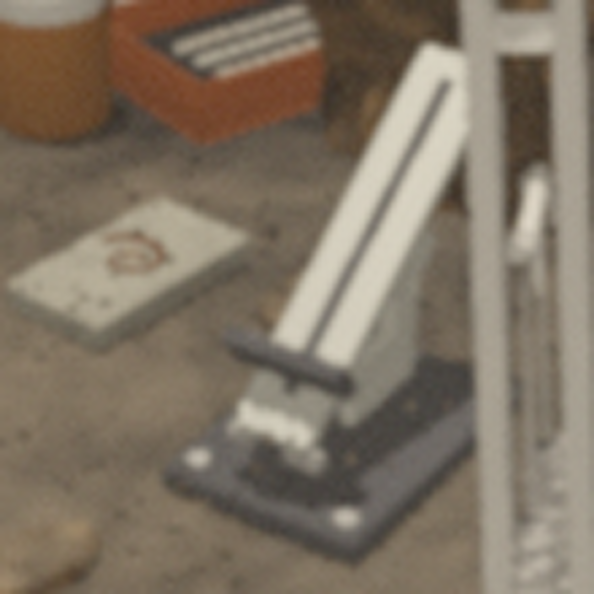

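The zooms show the slab corners, the foot corners, the board and the dark ledge bar. The white face ends at the ledge junction, at about (515,420)-(600,400) in the top zoom. Next I'll compute poses from these pixels.

```bash
cat > h.py <<'E'
import numpy as np
from station import env
P={n:env.camera_params(n) for n in("scene","top")}
def ray(n,px):
    p=P[n];f=210/np.tan(np.radians(p["vertical_fov"]/2));R=np.array(p["R"]);t=np.array(p["t"])
    d=R.T@np.array([(px[0]-p["cx"])/f,(px[1]-p["cy"])/f,1]);return -R.T@t,d/np.linalg.norm(d)
def plane(n,px,z=0,nrm=(0,0,1),p0=None):
    c,d=ray(n,px);nrm=np.array(nrm);p0=np.array([0,0,z]) if p0 is None else p0
    return c+d*(nrm@(p0-c))/(nrm@d)
def tri(a,b):
    (c1,d1),(c2,d2)=ray("top",a),ray("scene",b)
    k=np.linalg.lstsq(np.c_[d1,-d2],c2-c1,rcond=None)[0]
    q1,q2=c1+k[0]*d1,c2+k[1]*d2;return (q1+q2)/2,np.linalg.norm(q1-q2)
def proj(n,X):
    p=P[n];f=210/np.tan(np.radians(p["vertical_fov"]/2));v=p["R"]@np.array(X)+p["t"];return v[:2]/v[2]*f+[p["cx"],p["cy"]]
T=lambda u,v:(160+(u+.5)/5-.5,105+(v+.5)/5-.5)
S=lambda u,v:(235+(u+.5)/5.4-.5,130+(v+.5)/5.4-.5)
E
python3 - <<'E'
from h import *
from scipy.spatial.transform import Rotation as Ro
np.set_printoptions(precision=4,suppress=True)
print("tool axes\n",Ro.from_quat(env.observe()["tool_rot"]).as_matrix())
for n in P: print(n,ray(n,(280,210))[0])
c=np.array([plane("top",T(*q),.014) for q in[(77,222),(207,200),(242,435),(110,457)]])
print("slab",c.mean(0),[np.linalg.norm(c[i]-c[i-1]) for i in range(4)])
d=c[0]+c[1]-c[2]-c[3];print("slab yaw",np.degrees(np.arctan2(d[1],d[0])))
c=np.array([plane("top",T(*q),.012) for q in[(393,232),(598,180),(683,472),(477,530)]])
d=c[0]+c[1]-c[2]-c[3];y=np.arctan2(d[1],d[0]);x=np.array([np.cos(y),np.sin(y),0])
print("foot",c.mean(0),[np.linalg.norm(c[i]-c[i-1]) for i in range(4)],"yaw",np.degrees(y),"origin",c.mean(0)-.01*x)
tl,e=tri(T(427,90),S(430,43));print("board top left",tl,e)
ctr=c.mean(0)-.01*x
for a in[(515,420),(600,400),(470,79),(525,487),(620,462)]:
    # vertical plane n/a: print ground height candidates
    print(a,[plane("top",T(*a),z) for z in(.04,.06,.08)])
print("lamp",plane("top",(405,268),0),plane("scene",(336,337),0))
E
```

```text
tool axes
 [[-0.0005 -0.9477  0.3191]
 [-0.0014  0.3191  0.9477]
 [-1.      0.     -0.0014]]
scene [ 0.0742 -0.6285  0.5541]
top [ 0.4196 -0.0863  1.055 ]
slab [0.6223 0.0909 0.014 ] [np.float64(0.09837161915463864), np.float64(0.05378237605227474), np.float64(0.09862653834083171), np.float64(0.053951818188964315)]
slab yaw 8.695339842432839
foot [ 0.6108 -0.0631  0.012 ] [np.float64(0.12780998100020896), np.float64(0.08679387814775553), np.float64(0.12588727996167753), np.float64(0.0865635593260427)] yaw 15.304081975570629 origin [ 0.6012 -0.0657  0.012 ]
board top left [ 0.6831 -0.0271  0.1444] 0.000406368307077243
(515, 420) [array([ 0.5787, -0.0546,  0.04  ]), array([ 0.5755, -0.0552,  0.06  ]), array([ 0.5724, -0.0558,  0.08  ])]
(600, 400) [array([ 0.5863, -0.0882,  0.04  ]), array([ 0.583 , -0.0882,  0.06  ]), array([ 0.5798, -0.0882,  0.08  ])]
(470, 79) [array([ 0.7175, -0.0374,  0.04  ]), array([ 0.7117, -0.0384,  0.06  ]), array([ 0.7058, -0.0393,  0.08  ])]
(525, 487) [array([ 0.5519, -0.0583,  0.04  ]), array([ 0.5493, -0.0589,  0.06  ]), array([ 0.5467, -0.0594,  0.08  ])]
(620, 462) [array([ 0.5615, -0.0959,  0.04  ]), array([ 0.5587, -0.0957,  0.06  ]), array([ 0.5559, -0.0955,  0.08  ])]
lamp [ 0.42   -0.3391  0.    ] [ 0.4314 -0.3441  0.    ]
```

Estimates so far:
- **Slab:** centre (0.622, 0.091), yaw 8.7°.
- **Board:** lower edge midpoint (0.557, -0.077, 0.04), yaw 15.2°, slope about 38°.
- **Ledge:** about 29 mm up the slope.

I'll go above the slab now.

Request:
apply_moves --moves '[{"yaw":-0.038,"claw":0},{"yaw":-0.038,"claw":0},{"yaw":-0.038,"claw":0},{"yaw":-0.038,"claw":0},{"ty":-0.194,"tz":-0.235},{"ty":-0.194,"tz":-0.235},{"ty":-0.194,"tz":-0.235},{"ty":-0.194,"tz":-0.235},{"ty":-0.194,"tz":-0.235},{"ty":-0.194,"tz":-0.235},{"ty":-0.194,"tz":-0.235},{"ty":-0.194,"tz":-0.235},{"ty":-0.194,"tz":-0.235},{"ty":-0.194,"tz":-0.235},{"ty":-0.194,"tz":-0.235},{"ty":-0.194,"tz":-0.235},{"ty":-0.194,"tz":-0.235},{"ty":-0.194,"tz":-0.235},{"ty":-0.194,"tz":-0.235},{"ty":-0.194,"tz":-0.235}]' --grip_force 20

```text
$.moves[0]: bad value
```

Request:
apply_moves --moves '[{"ty":-0.194,"tz":-0.235},{"ty":-0.194,"tz":-0.235},{"ty":-0.194,"tz":-0.235},{"ty":-0.194,"tz":-0.235},{"tx":0.2},{"tx":0.3},{"tx":0.3},{"tx":0.2},{}]'

```text
$.moves[0]: bad value
```

Request:
apply_moves --moves '[{"claw":0,"tx":0,"ty":0,"tz":0,"yaw":-0.038},{"claw":0,"tx":0,"ty":0,"tz":0,"yaw":-0.038},{"claw":0,"tx":0,"ty":0,"tz":0,"yaw":-0.038},{"claw":0,"tx":0,"ty":0,"tz":0,"yaw":-0.038},{"claw":0,"tx":0,"ty":-0.194,"tz":-0.235,"yaw":0},{"claw":0,"tx":0,"ty":-0.194,"tz":-0.235,"yaw":0},{"claw":0,"tx":0,"ty":-0.194,"tz":-0.235,"yaw":0},{"claw":0,"tx":0,"ty":-0.194,"tz":-0.235,"yaw":0},{"claw":0,"tx":0,"ty":-0.194,"tz":-0.235,"yaw":0},{"claw":0,"tx":0,"ty":-0.194,"tz":-0.235,"yaw":0},{"claw":0,"tx":0,"ty":-0.194,"tz":-0.235,"yaw":0},{"claw":0,"tx":0,"ty":-0.194,"tz":-0.235,"yaw":0},{"claw":0,"tx":0,"ty":0,"tz":0,"yaw":0}]' --grip_force 20

```text
time_s: 1.18
eef_pos: [0.3523, 0.3323, 0.2309]
tool_rot: [0.536, -0.462, -0.535, -0.461]
wrist_force: [-0.0, 0.6, 1.4]
width: 0.999
```

Request:
apply_moves --moves '[{"claw":0,"tx":0,"ty":-0.194,"tz":-0.235,"yaw":0},{"claw":0,"tx":0,"ty":-0.194,"tz":-0.235,"yaw":0},{"claw":0,"tx":0,"ty":-0.194,"tz":-0.235,"yaw":0},{"claw":0,"tx":0,"ty":-0.194,"tz":-0.235,"yaw":0},{"claw":0,"tx":0,"ty":-0.194,"tz":-0.235,"yaw":0},{"claw":0,"tx":0,"ty":-0.194,"tz":-0.235,"yaw":0},{"claw":0,"tx":0,"ty":-0.194,"tz":-0.235,"yaw":0},{"claw":0,"tx":0,"ty":-0.194,"tz":-0.235,"yaw":0},{"claw":0,"tx":0,"ty":-0.194,"tz":-0.235,"yaw":0},{"claw":0,"tx":0,"ty":-0.194,"tz":-0.235,"yaw":0},{"claw":0,"tx":0,"ty":-0.194,"tz":-0.235,"yaw":0},{"claw":0,"tx":0,"ty":-0.194,"tz":-0.235,"yaw":0},{"claw":0,"tx":0.2,"ty":0,"tz":0,"yaw":0},{"claw":0,"tx":0.3,"ty":0,"tz":0,"yaw":0},{"claw":0,"tx":0.3,"ty":0,"tz":0,"yaw":0},{"claw":0,"tx":0.3,"ty":0,"tz":0,"yaw":0},{"claw":0,"tx":0,"ty":0,"tz":0,"yaw":0}]'

```text
time_s: 2.6
eef_pos: [0.6187, 0.0917, 0.1142]
tool_rot: [-0.534, 0.463, 0.539, 0.457]
wrist_force: [-0.3, -0.4, -0.9]
width: 1.0
```

```bash
python3 - <<'E'
from h import *
from scipy.spatial.transform import Rotation as Ro
import cv2
np.set_printoptions(precision=4,suppress=True)
o=env.observe();print(o["time_s"],o["eef_pos"],o["joint_pos"]);print(Ro.from_quat(o["tool_rot"]).as_matrix())
a=env.capture("top")[:,:,::-1];s=env.capture("scene")[:,:,::-1]
a=cv2.resize(a[90:260,90:310],(550,425),interpolation=cv2.INTER_CUBIC)
s=cv2.resize(s[0:240,130:350],(389,425))
cv2.imwrite("pics/g1.png",np.hstack([a,s])[:, :800])
E
```

```text
2.6 [0.6187 0.0917 0.1142] [ 0.1471  0.3459 -0.0167  1.2193  0.0001 -0.0056]
[[-0.011  -0.9883 -0.1521]
 [-0.0015 -0.1521  0.9884]
 [-0.9999  0.0111  0.0002]]
```

View pics/g1.png

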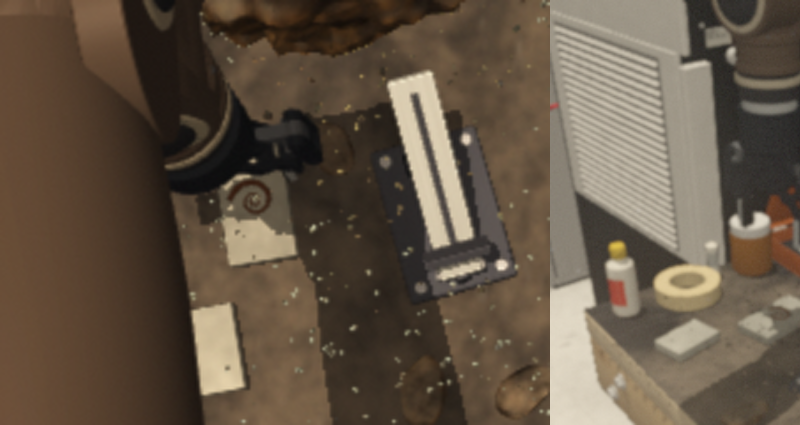

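The left panel shows the gripper above the slab, with the fossil at about (252,197) and nothing disturbed. Next I'll descend and grip.

Request:
apply_moves --moves '[{"claw":0,"tx":0.2,"ty":-0.045,"tz":0,"yaw":0},{"claw":0,"tx":0.25,"ty":0,"tz":0,"yaw":0},{"claw":0,"tx":0.25,"ty":0,"tz":0,"yaw":0},{"claw":0,"tx":0.2,"ty":0,"tz":0,"yaw":0},{"claw":0,"tx":0.1,"ty":0,"tz":0,"yaw":0},{"claw":0,"tx":0.06,"ty":0,"tz":0,"yaw":0},{"claw":0,"tx":0.05,"ty":0,"tz":0,"yaw":0},{"claw":0,"tx":0,"ty":0,"tz":0,"yaw":0},{"claw":0,"tx":0,"ty":0,"tz":0,"yaw":0}]'

```text
time_s: 3.45
eef_pos: [0.6279, 0.0929, 0.0117]
tool_rot: [0.537, -0.46, -0.536, -0.461]
wrist_force: [-0.0, -0.1, 0.5]
width: 1.002
```

Request:
apply_moves --moves '[{"claw":0.2,"tx":0,"ty":0,"tz":0,"yaw":0},{"claw":0.25,"tx":0,"ty":0,"tz":0,"yaw":0},{"claw":0.3,"tx":0,"ty":0,"tz":0,"yaw":0},{"claw":0.35,"tx":0,"ty":0,"tz":0,"yaw":0},{"claw":0.5,"tx":0,"ty":0,"tz":0,"yaw":0},{"claw":1,"tx":0,"ty":0,"tz":0,"yaw":0},{"claw":1,"tx":0,"ty":0,"tz":0,"yaw":0},{"claw":1,"tx":0,"ty":0,"tz":0,"yaw":0},{"claw":1,"tx":0,"ty":0,"tz":0,"yaw":0}]' --grip_force 25

```text
time_s: 4.2
eef_pos: [0.6299, 0.0931, 0.014]
tool_rot: [0.538, -0.458, -0.535, -0.462]
wrist_force: [0.3, 0.3, 15.3]
width: 0.004
```

The fingers closed fully, so they stayed above the slab: the descent stopped at TCP z = 12 mm. I'll lift, reopen, look, and then go deeper.

Request:
apply_moves --moves '[{"claw":1,"tx":-0.1,"ty":0,"tz":0,"yaw":0},{"claw":1,"tx":-0.2,"ty":0,"tz":0,"yaw":0},{"claw":0,"tx":-0.2,"ty":0,"tz":0,"yaw":0},{"claw":0,"tx":0,"ty":0,"tz":0,"yaw":0},{"claw":0,"tx":0,"ty":0,"tz":0,"yaw":0},{"claw":0,"tx":0,"ty":0,"tz":0,"yaw":0},{"claw":0,"tx":0,"ty":0,"tz":0,"yaw":0},{"claw":0,"tx":0,"ty":0,"tz":0,"yaw":0}]' --grip_force 20

```text
time_s: 4.87
eef_pos: [0.6262, 0.0926, 0.059]
tool_rot: [-0.536, 0.461, 0.537, 0.46]
wrist_force: [-0.4, -0.8, -0.2]
width: 0.846
```

```bash
python3 - <<'E'
from h import *
from scipy.spatial.transform import Rotation as Ro
import cv2
np.set_printoptions(precision=4,suppress=True)
o=env.observe();print(o["time_s"],o["eef_pos"],o["width"]);print(Ro.from_quat(o["tool_rot"]).as_matrix())
a=env.capture("top")[:,:,::-1];s=env.capture("scene")[:,:,::-1]
a=cv2.resize(a[130:230,140:240],(400,400),interpolation=cv2.INTER_CUBIC)
s=cv2.resize(s[110:210,200:300],(400,400),interpolation=cv2.INTER_CUBIC)
cv2.imwrite("pics/g2.png",np.hstack([a,s]))
E
```

```text
4.8667 [0.6262 0.0926 0.059 ] 0.8460077189624245
[[-0.0021 -0.9884 -0.1522]
 [-0.0003 -0.1522  0.9884]
 [-1.      0.0021  0.    ]]
```

View pics/g2.png

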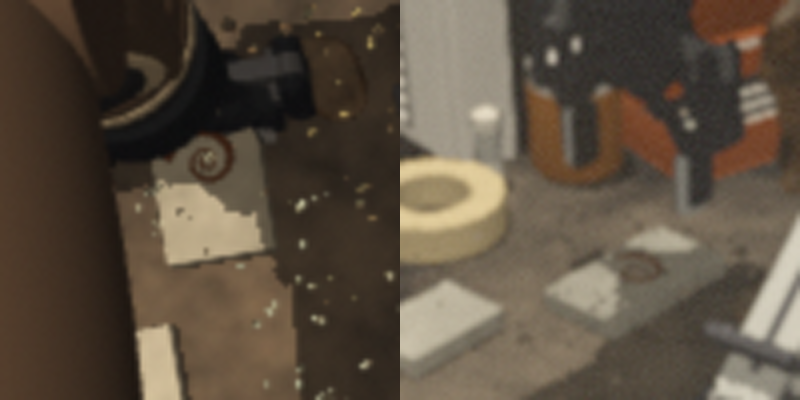

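The slab is still in place. The near fingertip appears at about (690,207) in the right panel. I'll check its projection and the slab centre against the scene view.

```bash
python3 - <<'E'
from h import *
np.set_printoptions(precision=4,suppress=True)
Q=lambda u,v:(200+u/4-.4,110+v/4-.4)
print("finger px expected",[(z,proj("scene",(.6326,.051,z))) for z in(.059,.069,.075)],"seen",Q(690,207))
c=np.array([plane("scene",Q(*q),.014) for q in[(545,292),(605,326),(724,262),(663,228)]]);print(c,c.mean(0))
T2=lambda u,v:(140+u/4-.4,130+v/4-.4)
print("top near corners",plane("top",T2(167,265),.014),plane("top",T2(270,247),.014))
for X in[(.6223,.0909,.014)]: print(proj("top",X),proj("scene",X))
E
```

```text
finger px expected [(0.059, array([272.5754, 166.7163])), (0.069, array([272.5322, 162.8458])), (0.075, array([272.506 , 160.5022]))] seen (372.1, 161.35)
[[ 0.7479 -0.0416  0.014 ]
 [ 0.7469 -0.0894  0.014 ]
 [ 0.8552 -0.0877  0.014 ]
 [ 0.8592 -0.0365  0.014 ]] [ 0.8023 -0.0638  0.014 ]
top near corners [0.5697 0.1106 0.014 ] [0.5783 0.0586 0.014 ]
[191.3741 170.1445] [258.6918 178.3835]
```

I left the 400 px panel offset out of that calculation. Corrected, the finger is seen at (272,161), and both it and the slab centre agree with the model. The z command chain starts from about 0.060, so I'll descend 62 mm.

Request:
apply_moves --moves '[{"claw":0,"tx":0.15,"ty":0,"tz":-0.01,"yaw":0},{"claw":0,"tx":0.15,"ty":0,"tz":0,"yaw":0},{"claw":0,"tx":0.12,"ty":0,"tz":0,"yaw":0},{"claw":0,"tx":0.08,"ty":0,"tz":0,"yaw":0},{"claw":0,"tx":0.06,"ty":0,"tz":0,"yaw":0},{"claw":0,"tx":0.04,"ty":0,"tz":0,"yaw":0},{"claw":0,"tx":0.02,"ty":0,"tz":0,"yaw":0},{"claw":0,"tx":0,"ty":0,"tz":0,"yaw":0},{"claw":0,"tx":0,"ty":0,"tz":0,"yaw":0},{"claw":0,"tx":0,"ty":0,"tz":0,"yaw":0}]'

```text
time_s: 5.8
eef_pos: [0.6276, 0.0918, -0.001]
tool_rot: [0.537, -0.46, -0.536, -0.461]
wrist_force: [0.4, -0.8, -0.1]
width: 1.003
```

Request:
apply_moves --moves '[{"claw":0.25,"tx":0,"ty":0,"tz":0,"yaw":0},{"claw":0.3,"tx":0,"ty":0,"tz":0,"yaw":0},{"claw":0.35,"tx":0,"ty":0,"tz":0,"yaw":0},{"claw":0.4,"tx":0,"ty":0,"tz":0,"yaw":0},{"claw":0.45,"tx":0,"ty":0,"tz":0,"yaw":0},{"claw":0.45,"tx":0,"ty":0,"tz":0,"yaw":0},{"claw":0.45,"tx":0,"ty":0,"tz":0,"yaw":0}]' --grip_force 25

```text
time_s: 6.38
eef_pos: [0.6274, 0.0918, -0.0011]
tool_rot: [0.537, -0.46, -0.537, -0.461]
wrist_force: [-1.5, 0.6, 4.8]
width: 0.647
```

The grip closed at 55 mm. I'll firm it up and lift.

Request:
apply_moves --moves '[{"claw":1,"tx":0,"ty":0,"tz":0,"yaw":0},{"claw":1,"tx":0,"ty":0,"tz":0,"yaw":0},{"claw":1,"tx":-0.05,"ty":0,"tz":0,"yaw":0},{"claw":1,"tx":-0.1,"ty":0,"tz":0,"yaw":0},{"claw":1,"tx":-0.1,"ty":0,"tz":0,"yaw":0},{"claw":1,"tx":0,"ty":0,"tz":0,"yaw":0},{"claw":1,"tx":0,"ty":0,"tz":0,"yaw":0},{"claw":1,"tx":0,"ty":0,"tz":0,"yaw":0}]' --grip_force 30

```text
time_s: 7.05
eef_pos: [0.6272, 0.0917, 0.0234]
tool_rot: [0.537, -0.46, -0.537, -0.46]
wrist_force: [-1.2, 0.2, -1.6]
width: 0.648
```

Request:
apply_moves --moves '[{"claw":1,"tx":-0.1,"ty":0,"tz":0,"yaw":0},{"claw":1,"tx":-0.2,"ty":0,"tz":0,"yaw":0},{"claw":1,"tx":-0.2,"ty":0,"tz":0,"yaw":0},{"claw":1,"tx":-0.2,"ty":0,"tz":0,"yaw":0},{"claw":1,"tx":-0.2,"ty":0,"tz":0,"yaw":0},{"claw":1,"tx":-0.2,"ty":0,"tz":0,"yaw":0},{"claw":1,"tx":-0.2,"ty":0,"tz":0,"yaw":0},{"claw":1,"tx":-0.2,"ty":0,"tz":0,"yaw":0},{"claw":1,"tx":-0.2,"ty":0,"tz":0,"yaw":0},{"claw":1,"tx":-0.05,"ty":0,"tz":0,"yaw":-0.018},{"claw":1,"tx":0,"ty":0,"tz":0,"yaw":-0.018},{"claw":1,"tx":0,"ty":0,"tz":0,"yaw":0},{"claw":1,"tx":0,"ty":0,"tz":0,"yaw":0}]'

```text
time_s: 8.13
eef_pos: [0.6269, 0.0917, 0.1984]
tool_rot: [-0.561, 0.43, 0.562, 0.43]
wrist_force: [0.5, 0.1, -2.5]
width: 0.642
```

Request:
apply_moves --moves '[{"claw":1,"tx":0,"ty":0.02,"tz":-0.075,"yaw":0},{"claw":1,"tx":0,"ty":0.04,"tz":-0.15,"yaw":0},{"claw":1,"tx":0,"ty":0.04,"tz":-0.15,"yaw":0},{"claw":1,"tx":0,"ty":0.04,"tz":-0.15,"yaw":0},{"claw":1,"tx":0,"ty":0.04,"tz":-0.15,"yaw":0},{"claw":1,"tx":0,"ty":0.04,"tz":-0.15,"yaw":0},{"claw":1,"tx":0,"ty":0.04,"tz":-0.15,"yaw":0},{"claw":1,"tx":0,"ty":0.04,"tz":-0.15,"yaw":0},{"claw":1,"tx":0,"ty":0.04,"tz":-0.15,"yaw":0},{"claw":1,"tx":0,"ty":0.04,"tz":-0.15,"yaw":0},{"claw":1,"tx":0,"ty":0,"tz":-0.025,"yaw":0},{"claw":1,"tx":0.2,"ty":0,"tz":0,"yaw":0},{"claw":1,"tx":0.15,"ty":0,"tz":0,"yaw":0},{"claw":1,"tx":0.1,"ty":0,"tz":0,"yaw":0},{"claw":1,"tx":0,"ty":0,"tz":0,"yaw":0},{"claw":1,"tx":0,"ty":0,"tz":0,"yaw":0},{"claw":1,"tx":0,"ty":0,"tz":0,"yaw":0}]'

```text
time_s: 9.55
eef_pos: [0.6289, -0.058, 0.1541]
tool_rot: [0.562, -0.429, -0.562, -0.429]
wrist_force: [-0.2, 0.8, -2.1]
width: 0.646
```

```bash
cat > pic.py <<'E'
import sys,cv2
from h import *
from scipy.spatial.transform import Rotation as Ro
np.set_printoptions(precision=4,suppress=True)
o=env.observe();print(o["time_s"],o["eef_pos"],o["width"],o["wrist_force"],o["moment"]);print(Ro.from_quat(o["tool_rot"]).as_matrix())
a=env.capture("top")[:,:,::-1];s=env.capture("scene")[:,:,::-1]
a=cv2.resize(a[115:215,220:320],(400,400),interpolation=cv2.INTER_CUBIC)
s=cv2.resize(s[125:225,250:350],(400,400),interpolation=cv2.INTER_CUBIC)
cv2.imwrite(sys.argv[1],np.hstack([a,s]))
E
python3 pic.py pics/g3.png
```

```text
9.55 [ 0.6289 -0.058   0.1541] 0.6462428182793107 [-0.1962  0.7515 -2.0605] [-0.0031 -0.0413  0.0087]
[[ 0.001  -0.9648 -0.2631]
 [-0.     -0.2631  0.9648]
 [-1.     -0.0009 -0.0003]]
```

View pics/g3.png

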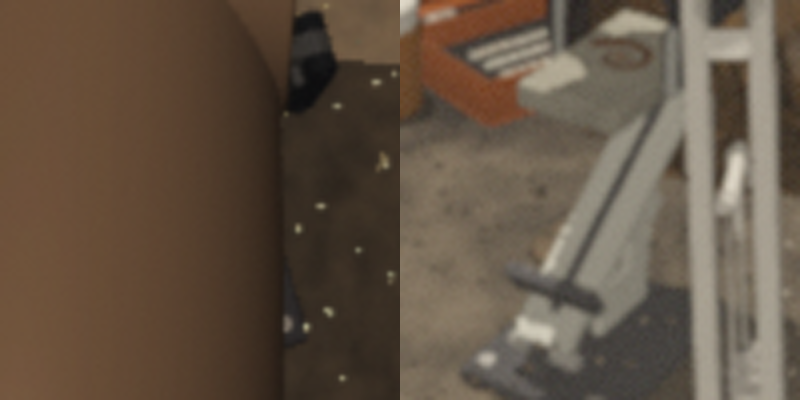

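The scene panel shows the slab level above the board, with the board clear beneath it. The top view is blocked by the arm. I'll lower slowly, with a lighter grip so the slab can pivot.

Request:
apply_moves --moves '[{"claw":1,"tx":0.06,"ty":0,"tz":0,"yaw":0},{"claw":1,"tx":0.05,"ty":0,"tz":0,"yaw":0},{"claw":1,"tx":0.04,"ty":0,"tz":0,"yaw":0},{"claw":1,"tx":0.03,"ty":0,"tz":0,"yaw":0},{"claw":1,"tx":0.02,"ty":0,"tz":0,"yaw":0},{"claw":1,"tx":0.02,"ty":0,"tz":0,"yaw":0},{"claw":1,"tx":0.02,"ty":0,"tz":0,"yaw":0},{"claw":1,"tx":0,"ty":0,"tz":0,"yaw":0}]' --grip_force 20

```text
time_s: 10.32
eef_pos: [0.6284, -0.0582, 0.1297]
tool_rot: [0.562, -0.429, -0.562, -0.429]
wrist_force: [-2.5, 0.1, 1.7]
width: 0.647
```

Request:
apply_moves --moves '[{"claw":1,"tx":0.02,"ty":0,"tz":0,"yaw":0},{"claw":1,"tx":0.02,"ty":0,"tz":0,"yaw":0},{"claw":1,"tx":0,"ty":0,"tz":0,"yaw":0}]'

```text
time_s: 10.57
eef_pos: [0.6279, -0.0584, 0.126]
tool_rot: [-0.562, 0.43, 0.562, 0.429]
wrist_force: [-5.1, -0.9, 5.1]
width: 0.645
```

Request:
apply_moves --moves '[{"claw":1,"tx":0.02,"ty":0,"tz":0,"yaw":0},{"claw":1,"tx":0.02,"ty":0,"tz":0,"yaw":0},{"claw":1,"tx":0,"ty":0,"tz":0,"yaw":0}]'

```text
time_s: 10.82
eef_pos: [0.6277, -0.0584, 0.1219]
tool_rot: [-0.562, 0.43, 0.562, 0.429]
wrist_force: [-7.1, -0.1, 5.6]
width: 0.646
```

Request:
apply_moves --moves '[{"claw":1,"tx":0.02,"ty":0,"tz":0,"yaw":0},{"claw":1,"tx":0.02,"ty":0,"tz":0,"yaw":0},{"claw":1,"tx":0.02,"ty":0,"tz":0,"yaw":0},{"claw":1,"tx":0,"ty":0,"tz":0,"yaw":0}]'

```text
time_s: 11.15
eef_pos: [0.6278, -0.0584, 0.1158]
tool_rot: [-0.562, 0.43, 0.562, 0.429]
wrist_force: [-6.3, -1.1, 4.3]
width: 0.645
```

Request:
apply_moves --moves '[{"claw":1,"tx":0.02,"ty":0,"tz":0,"yaw":0},{"claw":1,"tx":0.02,"ty":0,"tz":0,"yaw":0},{"claw":1,"tx":0.02,"ty":0,"tz":0,"yaw":0},{"claw":1,"tx":0,"ty":0,"tz":0,"yaw":0}]'

```text
time_s: 11.48
eef_pos: [0.6282, -0.0583, 0.1099]
tool_rot: [0.562, -0.429, -0.562, -0.429]
wrist_force: [-4.8, 0.0, 5.3]
width: 0.645
```

```bash
python3 pic.py pics/g4.png
```

```text
11.4833 [ 0.6282 -0.0583  0.1099] 0.6448412624428668 [-4.8212  0.0073  5.3384] [-0.0047  0.5763  0.023 ]
[[ 0.0001 -0.9649 -0.2626]
 [-0.0003 -0.2626  0.9649]
 [-1.      0.     -0.0003]]
```

View pics/g4.png

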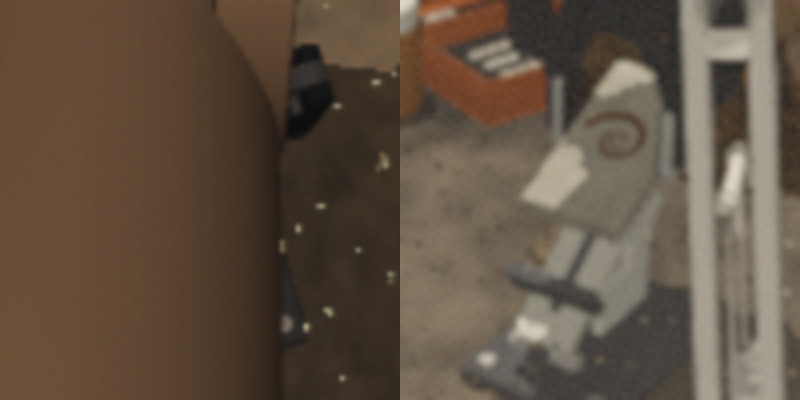

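The slab is pivoting as planned: its lower edge is at about (525,200)-(610,235) and still off the board. I'll keep lowering until it is flat.

Request:
apply_moves --moves '[{"claw":1,"tx":0.02,"ty":0,"tz":0,"yaw":0},{"claw":1,"tx":0.02,"ty":0,"tz":0,"yaw":0},{"claw":1,"tx":0.02,"ty":0,"tz":0,"yaw":0},{"claw":1,"tx":0,"ty":0,"tz":0,"yaw":0}]'

```text
time_s: 11.92
eef_pos: [0.6288, -0.0582, 0.1038]
tool_rot: [0.562, -0.429, -0.561, -0.43]
wrist_force: [-4.2, 0.2, 4.9]
width: 0.646
```

Request:
apply_moves --moves '[{"claw":1,"tx":0.015,"ty":0,"tz":0,"yaw":0},{"claw":1,"tx":0.015,"ty":0,"tz":0,"yaw":0},{"claw":1,"tx":0,"ty":0,"tz":0,"yaw":0}]'

```text
time_s: 12.17
eef_pos: [0.629, -0.0583, 0.101]
tool_rot: [0.562, -0.429, -0.561, -0.43]
wrist_force: [-2.4, -0.9, 4.6]
width: 0.646
```

Request:
apply_moves --moves '[{"claw":1,"tx":0.01,"ty":0,"tz":0,"yaw":0},{"claw":1,"tx":0.01,"ty":0,"tz":0,"yaw":0},{"claw":1,"tx":0,"ty":0,"tz":0,"yaw":0}]'

```text
time_s: 12.42
eef_pos: [0.6291, -0.0583, 0.0992]
tool_rot: [0.562, -0.429, -0.561, -0.43]
wrist_force: [-4.3, -1.0, 5.8]
width: 0.644
```

Request:
apply_moves --moves '[{"claw":1,"tx":0.01,"ty":0,"tz":0,"yaw":0},{"claw":1,"tx":0.01,"ty":0,"tz":0,"yaw":0},{"claw":1,"tx":0,"ty":0,"tz":0,"yaw":0}]'

```text
time_s: 12.67
eef_pos: [0.6291, -0.0584, 0.0973]
tool_rot: [0.562, -0.429, -0.561, -0.43]
wrist_force: [-3.7, -1.8, 6.4]
width: 0.647
```

Request:
apply_moves --moves '[{"claw":1,"tx":0.01,"ty":0,"tz":0,"yaw":0},{"claw":1,"tx":0.01,"ty":0,"tz":0,"yaw":0},{"claw":1,"tx":0,"ty":0,"tz":0,"yaw":0}]'

```text
time_s: 12.92
eef_pos: [0.629, -0.0585, 0.0971]
tool_rot: [0.563, -0.429, -0.561, -0.43]
wrist_force: [-8.3, -1.3, 15.7]
width: 0.645
```

```bash
python3 pic.py pics/g5.png
```

```text
12.9167 [ 0.629  -0.0585  0.0971] 0.6454849711936923 [-8.3359 -1.3296 15.6948] [-0.0288  1.1843  0.0484]
[[ 0.0029 -0.9649 -0.2624]
 [-0.0008 -0.2624  0.965 ]
 [-1.     -0.0026 -0.0015]]
```

Contact is now flat: the force rose to 18 N at the predicted height. I'll ease off slightly and slide down the slope towards the ledge.

Request:
apply_moves --moves '[{"claw":1,"tx":-0.005,"ty":0,"tz":0,"yaw":0},{"claw":1,"tx":0.0123,"ty":0.0158,"tz":0,"yaw":0},{"claw":1,"tx":0.0123,"ty":0.0158,"tz":0,"yaw":0},{"claw":1,"tx":0.0123,"ty":0.0158,"tz":0,"yaw":0},{"claw":1,"tx":0,"ty":0,"tz":0,"yaw":0}]'

```text
time_s: 13.43
eef_pos: [0.6244, -0.06, 0.0934]
tool_rot: [0.563, -0.429, -0.561, -0.43]
wrist_force: [-7.6, -1.6, 13.4]
width: 0.644
```

Request:
apply_moves --moves '[{"claw":1,"tx":0.0123,"ty":0.0158,"tz":0,"yaw":0},{"claw":1,"tx":0.0123,"ty":0.0158,"tz":0,"yaw":0},{"claw":1,"tx":0,"ty":0,"tz":0,"yaw":0}]'

```text
time_s: 13.68
eef_pos: [0.6214, -0.0608, 0.091]
tool_rot: [0.563, -0.429, -0.561, -0.43]
wrist_force: [-6.1, -1.5, 12.8]
width: 0.645
```

Request:
apply_moves --moves '[{"claw":1,"tx":0.0062,"ty":0.0079,"tz":0,"yaw":0},{"claw":1,"tx":0.0062,"ty":0.0079,"tz":0,"yaw":0},{"claw":1,"tx":0,"ty":0,"tz":0,"yaw":0}]'

```text
time_s: 13.93
eef_pos: [0.62, -0.0612, 0.0899]
tool_rot: [0.563, -0.429, -0.561, -0.43]
wrist_force: [-6.7, -2.0, 14.1]
width: 0.643
```

Request:
apply_moves --moves '[{"claw":1,"tx":0.0062,"ty":0.0079,"tz":0,"yaw":0},{"claw":1,"tx":0.0062,"ty":0.0079,"tz":0,"yaw":0},{"claw":1,"tx":0,"ty":0,"tz":0,"yaw":0}]'

```text
time_s: 14.18
eef_pos: [0.6185, -0.0616, 0.0887]
tool_rot: [0.563, -0.429, -0.561, -0.43]
wrist_force: [-6.7, -2.6, 14.9]
width: 0.643
```

Request:
apply_moves --moves '[{"claw":1,"tx":0.0062,"ty":0.0079,"tz":0,"yaw":0},{"claw":1,"tx":0,"ty":0,"tz":0,"yaw":0}]'

```text
time_s: 14.35
eef_pos: [0.6178, -0.0619, 0.0881]
tool_rot: [0.563, -0.429, -0.561, -0.43]
wrist_force: [-6.8, -2.0, 13.7]
width: 0.647
```

Request:
apply_moves --moves '[{"claw":1,"tx":0.0062,"ty":0.0079,"tz":0,"yaw":0},{"claw":1,"tx":0,"ty":0,"tz":0,"yaw":0}]'

```text
time_s: 14.52
eef_pos: [0.6171, -0.062, 0.0875]
tool_rot: [0.563, -0.429, -0.561, -0.43]
wrist_force: [-6.3, -2.0, 14.0]
width: 0.645
```

Request:
apply_moves --moves '[{"claw":1,"tx":0.0062,"ty":0.0079,"tz":0,"yaw":0},{"claw":1,"tx":0,"ty":0,"tz":0,"yaw":0}]'

```text
time_s: 14.68
eef_pos: [0.6163, -0.0623, 0.0869]
tool_rot: [0.563, -0.429, -0.561, -0.43]
wrist_force: [-6.5, -2.1, 13.5]
width: 0.645
```

Request:
apply_moves --moves '[{"claw":1,"tx":0.0062,"ty":0.0079,"tz":0,"yaw":0},{"claw":1,"tx":0,"ty":0,"tz":0,"yaw":0}]'

```text
time_s: 14.85
eef_pos: [0.6156, -0.0625, 0.0863]
tool_rot: [0.563, -0.429, -0.561, -0.43]
wrist_force: [-7.0, -2.0, 14.1]
width: 0.641
```

```bash
python3 - <<'E'
from h import *
import cv2
s=env.capture("scene")[:,:,::-1]
cv2.imwrite("pics/g6.png",cv2.resize(s[135:225,260:330],(560,600),interpolation=cv2.INTER_CUBIC)[:,:])
E
```

```text
(no output)
```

View pics/g6.png

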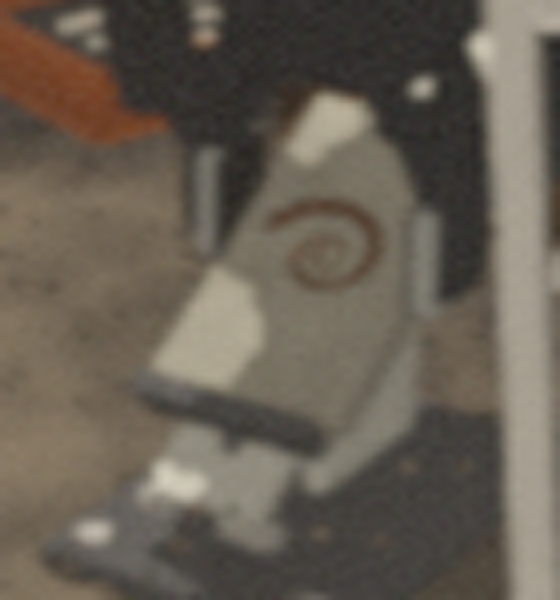

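The slab lies flat and its lower end is close to the ledge bar, which spans (140,380) to (325,440). I'll check centring by projection.

```bash
python3 - <<'E'
from h import *
np.set_printoptions(precision=1,suppress=True)
y=np.radians(15.15);a=np.radians(37.8)
X=np.array([np.cos(a)*np.cos(y),np.cos(a)*np.sin(y),np.sin(a)]);Y=np.array([-np.sin(y),np.cos(y),0]);Z=np.cross(X,Y)
o=np.array([.5572,-.0775,.04]);px=lambda *v:(proj("scene",o+v[0]*X+v[1]*Y+v[2]*Z)-[259.5,134.5])*[8,6.667]
L=.027
print("ledge outer top L/R",px(L,.026,.02),px(L,-.026,.02),"bottom",px(L-.008,.026,.02),px(L-.008,-.026,.02))
for d in(0,-.003):print("slab low front L/R",px(L,.028+d,.014),px(L,-.028+d,.014),"up front",px(L+.1,.028+d,.014),px(L+.1,-.028+d,.014))
print("board low edge",px(0,.017,0),px(0,-.017,0))
E
```

```text
ledge outer top L/R [136.1 378.3] [309.5 431.7] bottom [121.9 401.2] [295.3 455.3]
slab low front L/R [137.9 384. ] [323.8 441.4] up front [309.6 105.9] [496.5 154.1]
slab low front L/R [147.6 387. ] [334.1 444.6] up front [319.3 108.4] [506.8 156.8]
board low edge [145.4 489.3] [256.9 525.5]
```

Relative to the ledge, the slab is centred to about 1–2 mm. The scene camera shifts both by about the same amount. I'll keep feeling for the ledge.

Request:
apply_moves --moves '[{"claw":1,"tx":0.0062,"ty":0.0079,"tz":0,"yaw":0},{"claw":1,"tx":0,"ty":0,"tz":0,"yaw":0}]'

```text
time_s: 15.07
eef_pos: [0.6148, -0.0627, 0.0857]
tool_rot: [0.563, -0.429, -0.561, -0.43]
wrist_force: [-6.5, -2.2, 14.7]
width: 0.645
```

Request:
apply_moves --moves '[{"claw":1,"tx":0.0062,"ty":0.0079,"tz":0,"yaw":0},{"claw":1,"tx":0,"ty":0,"tz":0,"yaw":0}]'

```text
time_s: 15.23
eef_pos: [0.6148, -0.0627, 0.0857]
tool_rot: [0.563, -0.429, -0.56, -0.43]
wrist_force: [-5.3, -0.8, 16.0]
width: 0.65
```

Request:
apply_moves --moves '[{"claw":1,"tx":0.0062,"ty":0.0079,"tz":0,"yaw":0},{"claw":1,"tx":0,"ty":0,"tz":0,"yaw":0}]'

```text
time_s: 15.4
eef_pos: [0.6148, -0.0627, 0.0856]
tool_rot: [0.564, -0.428, -0.56, -0.431]
wrist_force: [-3.7, -0.4, 17.6]
width: 0.646
```

The slab is on the ledge: motion stalled and the up-slope force rose from 3 to 8 N. I'll ease the pressure and release slowly.

Request:
apply_moves --moves '[{"claw":1,"tx":-0.006,"ty":0,"tz":0,"yaw":0},{"claw":1,"tx":0,"ty":0,"tz":0,"yaw":0},{"claw":1,"tx":0,"ty":0,"tz":0,"yaw":0}]'

```text
time_s: 15.65
eef_pos: [0.6148, -0.0627, 0.0857]
tool_rot: [0.564, -0.428, -0.56, -0.431]
wrist_force: [-3.8, 0.2, 15.1]
width: 0.647
```

Request:
apply_moves --moves '[{"claw":0.33,"tx":0,"ty":0,"tz":0,"yaw":0},{"claw":0.3,"tx":0,"ty":0,"tz":0,"yaw":0},{"claw":0.25,"tx":0,"ty":0,"tz":0,"yaw":0},{"claw":0.2,"tx":0,"ty":0,"tz":0,"yaw":0},{"claw":0.1,"tx":0,"ty":0,"tz":0,"yaw":0},{"claw":0,"tx":0,"ty":0,"tz":0,"yaw":0},{"claw":0,"tx":0,"ty":0,"tz":0,"yaw":0},{"claw":0,"tx":0,"ty":0,"tz":0,"yaw":0}]'

```text
time_s: 16.32
eef_pos: [0.6125, -0.0625, 0.0823]
tool_rot: [-0.562, 0.429, 0.562, 0.429]
wrist_force: [0.3, -0.0, 0.0]
width: 0.999
```

The gripper is free with zero force. I'll go straight up, then back and aside to look.

Request:
apply_moves --moves '[{"claw":0,"tx":-0.05,"ty":0,"tz":0,"yaw":0},{"claw":0,"tx":-0.15,"ty":0,"tz":0,"yaw":0},{"claw":0,"tx":-0.25,"ty":0,"tz":0,"yaw":0},{"claw":0,"tx":-0.25,"ty":0,"tz":0,"yaw":0},{"claw":0,"tx":-0.25,"ty":0,"tz":0,"yaw":0},{"claw":0,"tx":-0.25,"ty":0,"tz":0,"yaw":0},{"claw":0,"tx":-0.25,"ty":0,"tz":0,"yaw":0},{"claw":0,"tx":0,"ty":0.2,"tz":0.2,"yaw":0},{"claw":0,"tx":0,"ty":0.2,"tz":0.25,"yaw":0},{"claw":0,"tx":0,"ty":0.2,"tz":0.25,"yaw":0},{"claw":0,"tx":0,"ty":0.2,"tz":0.25,"yaw":0},{"claw":0,"tx":0,"ty":0.2,"tz":0.25,"yaw":0},{"claw":0,"tx":0,"ty":0.2,"tz":0.25,"yaw":0},{"claw":0,"tx":0,"ty":0.2,"tz":0.25,"yaw":0},{"claw":0,"tx":0,"ty":0.2,"tz":0.25,"yaw":0},{"claw":0,"tx":0,"ty":0.2,"tz":0.25,"yaw":0},{"claw":0,"tx":0,"ty":0.1,"tz":0.25,"yaw":0},{"claw":0,"tx":0,"ty":0,"tz":0,"yaw":0}]'

```text
time_s: 17.82
eef_pos: [0.3622, 0.126, 0.2284]
tool_rot: [-0.562, 0.428, 0.563, 0.429]
wrist_force: [0.5, -0.4, 0.5]
width: 1.001
```

```bash
python3 - <<'E'
from h import *
import cv2
print(env.observe()["eef_pos"],env.observe()["wrist_force"])
a=env.capture("top")[:,:,::-1];s=env.capture("scene")[:,:,::-1]
cv2.imwrite("pics/t7.png",a);cv2.imwrite("pics/s7.png",s)
a=cv2.resize(a[115:215,225:305],(480,600),interpolation=cv2.INTER_CUBIC)
s=cv2.resize(s[135:225,265:318],(320,600),interpolation=cv2.INTER_CUBIC)
cv2.imwrite("pics/g7.png",np.hstack([a,s]))
E
```

```text
[0.36216056 0.12603128 0.22839015] [ 0.49796947 -0.39331948  0.51264195]
```

View pics/g7.png

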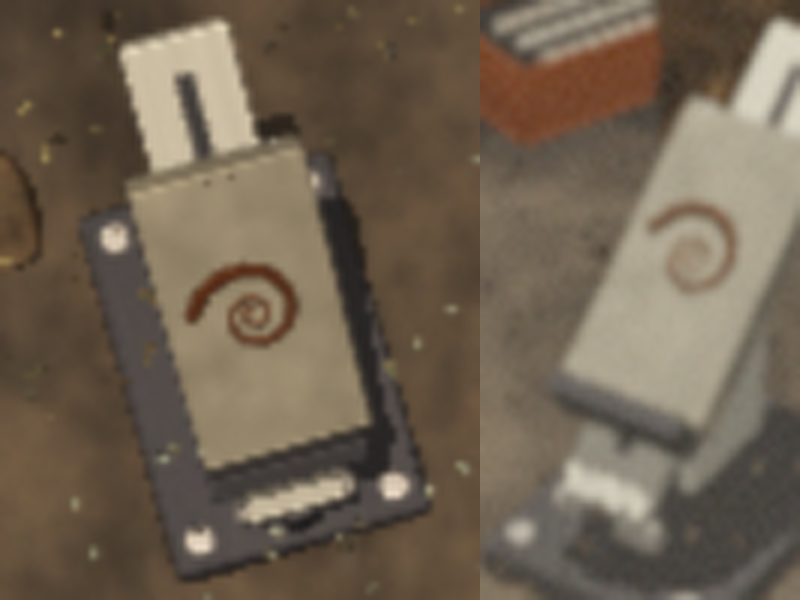

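The slab stands on the ledge, fossil outwards, aligned with the board. It may be about 2 mm to the right of the midline, so I'll measure that.

```bash
python3 - <<'E'
import cv2;from h import *
np.set_printoptions(precision=4,suppress=True)
y=np.radians(15.15);a=np.radians(37.8)
X=np.array([np.cos(a)*np.cos(y),np.cos(a)*np.sin(y),np.sin(a)]);Y=np.array([-np.sin(y),np.cos(y),0]);Z=np.cross(X,Y)
o=np.array([.5572,-.0775,.04])
def bf(px,h):
    p=plane("top",px,nrm=Z,p0=o+h*Z)-o;return np.array([p@X,p@Y])*1000
Q=lambda u,v:(225+(u+.5)/6-.5,115+(v+.5)/6-.5)
for n,q,h in[("board top L",(120,45),0),("R",(224,20),0),("board at slab L",(150,168),0),("R",(257,145),0),("board low L",(238,515),0),("R",(355,485),0),
 ("slab up front L",(133,194),.014),("R",(302,150),.014),("slab low front L",(208,470),.014),("R",(372,426),.014)]:print(n,bf(Q(*q),h))
# unviewed numeric: slab row-wise edges by saturation of grey threshold
im=cv2.cvtColor(cv2.imread("pics/t7.png"),cv2.COLOR_BGR2GRAY)
for lab,h,ss in(("slab",.014,(.05,.07,.09,.11)),("board",0,(.145,.155,.163))):
    for s in ss:
        ys=np.arange(-.045,.0451,.0005)
        v=np.array([cv2.getRectSubPix(im.astype(np.float32),(1,1),tuple(map(float,proj("top",o+s*X+k*Y+h*Z))))[0,0] for k in ys])
        g=np.gradient(v);print(lab,s,"edges mm",ys[[g[:90].argmax(),90+g[90:].argmin()]]*1000)
E
```

```text
board top L [171.5204  16.427 ]
R [170.4664 -15.7056]
board at slab L [130.4371  17.493 ]
R [128.3754 -16.1023]
board low L [ 3.6089 19.7127]
R [  2.6201 -19.9049]
slab up front L [129.7884  24.6964]
R [128.9865 -28.3057]
slab low front L [30.6634 25.2538]
R [ 30.0498 -29.0369]
slab 0.05 edges mm [-29.  26.]
slab 0.07 edges mm [-28.   26.5]
slab 0.09 edges mm [-28.5  10.5]
slab 0.11 edges mm [-28.5  26.5]
board 0.145 edges mm [-16.   17.5]
board 0.155 edges mm [-16.5  17.5]
board 0.163 edges mm [-16.5  17. ]
```

The slab is about 1.7 mm off the midline, and straight. Its lower end is about 30 mm up the slope, on the ledge, and it has stayed put for 1.5 s since release. Regripping would risk more than it gains, so I'm handing in.

```bash
python3 - <<'E'
from h import *
import cv2
a=env.capture("top")[:,:,::-1];b=cv2.imread("pics/t7.png")
print("change since last picture",np.abs(a[115:215,225:305].astype(int)-b[115:215,225:305]).mean(), "blank",np.abs(a[205:255,155:192].astype(int)-cv2.imread("pics/top0.png")[205:255,155:192]).mean())
print(env.job_done())
E
```

```text
change since last picture 0.5068333333333334 blank 8.500720720720722
the job is handed in; nothing more can be done
None
```

The fossil slab is on the easel, fossil outwards and lengthwise up the slope. Its back is flat on the board and its lower end is on the ledge. I gripped it across the width and let it pivot flat against the board. I then slid it down in 1–2 mm steps until motion stalled, and released it only then. The job took about 18 s of the 53 s allowed, and no verdict is reported.

**Last checks**
- **Position:** measured in the top picture, the slab is straight and about 1.7 mm off the board's midline. I left it there because regripping seemed riskier.
- **Ledge:** the lower end is about 30 mm up the slope. The camera estimate before the grasp was 29 mm. At first contact the force along the slope was about 8 N.
- **Stability:** the easel area looked the same in the last two top pictures. Wrist force read zero after release, and the gripper is well clear.

**What did not go cleanly**
- **First grasp missed:** the fingers stayed too high and closed over the slab, pressing its top face, possibly the fossil, with about 15 N. I saw no sign in the pictures that it moved or was marked.
- **Blank slab:** I never touched it. The comparison of its area with the first picture shows a brightness change (mean 8.5 grey levels). That is probably the arm or its shadow in the view, but I did not check.

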